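# Move a wet-painted plate to the drying stand with a lifter

## Task

The red plate on the two wooden battens has wet paint: keep the gripper off it. Take the orange-handled lifter from its sloping rest, slide the blade under the plate between the battens, carry the plate level to the empty drying stand and set it down gently, flat and fully on both ledges between the yellow lips. Then draw the blade out and lay the lifter down on the bench clear of the stands and battens, leaving everything else where it is.

Things in the scene. Friction and masses are not known exactly. Their poses are not given: they have to be found in the camera images.
- lifter: Spatula with an orange handle; sizes in mm. Origin: middle of blade's underside; x to the tip, z up. Steel blade 80 (x) by 50, 2.5 thick. A bent neck climbs from its rear to the handle, x -152 to -62, 18 wide (y), 22 high, axis at z +36, parallel to the blade. At the start it leans on the rest, x axis 40 degrees below level: tip down and away from the robot, handle up on the robot's side.
- lifter_grip (a point): A point on the lifter's handle axis, x -95, z +36 in the lifter's frame, where to pinch its two sides (18 wide).
- rest: Fixed plywood rest for the lifter, 110 long (x) by 70 wide: origin under its base's centre. Its bed slopes down 40 degrees towards its +x, with the blade's middle at z 48 above the bench, low side lips 5 high, and a stop 10 high at the low end. Lift the lifter off upwards.
- battens: Fixed plywood board 130 (x) by 140 (y), 4 thick, with two wooden battens along its x, each 90 long, 16 wide, 20 high (tops at z 24), 68 apart between their inner faces. Origin: under the board's centre. The battens are open at both x ends; the robot is on the -x side.
- red_plate: The freshly painted red aluminium plate, 90 (x) by 100 (y) by 4 thick, about 110 g. Origin: centre of its underside. At the start it lies across the battens, its underside 20 above the board.
- free_stand: Empty drying stand, fixed dark steel, 104 (x) by 126 (y). Origin: under its centre. Two ledges along x, 100 long, 28 wide, tops at z 40; channel 70 wide between (floor z 4), open at both x ends; robot on the -x side. Yellow lips 6 high on the outer sides, 118 apart inside; yellow stops 6 high on the ledges' +x ends, faces at x +52.
- free_stand_seat (a point): On the empty stand's centre line, midway along the ledges, at the height of their tops (z 40 in the stand's frame). Axes as the stand. The plate's underside centre belongs here.
- full_stand: A second drying stand, just like the first; the blue plate lies on it. Origin: under its centre.
- blue_plate: A blue painted plate, like the red one, lying on the second stand. Origin: centre of its underside. Leave it alone.
- paint_tin: Tin, diameter 68, 85 high, red label, upright. Origin: centre of its underside. Leave it.
- brush: Paint brush 200 long lying flat. Origin: under its middle, x to the bristles. Leave it.
- tape_roll: Yellow tape roll, diameter 90, 25 high, lying flat. Origin: centre of its underside. Leave it.
- screwdriver: Red-handled screwdriver 200 long lying flat. Origin: under its middle, x to the tip. Leave it.
- torch: Black torch 145 long, 40 in diameter, lying. Origin: under its middle, x to the lamp end. Leave it.
Things that resemble listed ones, but are neither listed nor needed, are in the scene too. What is shaped like the full_stand but green or turquoise is not meant. Leave any pink look-alike of the lifter alone.

How it is judged:
By the outcome, as a careful person would: the job done as asked, in the order asked, and still so for the second after the job is handed in, with the robot touching nothing.
It also fails if it takes over 64 s, if anything falls off the work surface, if the arm or the gripper's body presses on something with over 40 N, if the wrist force passes 120 N, or if a joint passes its speed limit or range.

## Robot

A 6-joint arm with a two-finger parallel gripper is mounted at the origin on the work surface. World frame = base frame: x ahead of the robot, y to its left, z up, the work surface at z = 0. Lengths are in m, angles in rad, forces in N, time in s.
With the tool pointing down it reaches from about 0.275 to 0.825 m from the base axis. Payload 5.2 kg.
Tool frame: the origin (TCP) lies on the front face of the gripper's body, between the roots of the fingers; the fingertips stand 84 mm ahead of it and the grasp point (between the pads) lies 65 mm ahead of it; z points along the fingers, y is the line along which they close (so a half turn about z gives the same grasp; the last joint's range is limited). The gripper opens to 93 mm and grips with 3 to 60 N. Pads are 15 mm wide; open, the fingers measure 128 mm over their backs; the gripper's body (75 mm by 188 mm) begins 65 mm behind the grasp point.
Start: joints at [-1.48, 0.259, 1.535, -0, 1.348, -0.203], TCP at [0.159, -0.526, 0.303] pointing down, gripper open.
Joint ranges: [-3.14, 3.14], [-0.91, 2.08], [0.19, 2.58], [-1.22, 4.36], [0.22, 2.71], [-3.12, 3.12]. Speed limits (rad/s): [2.57, 2.57, 3.14, 3.14, 3.14, 3.14].

## Interface

Orientations are given as a rotation vector (axis times angle).
In Python, from rig import r, viewer, ticket gives the robot as it stands.
- The arm moves only by the tool step_arm, never from a script. Its argument "motion" is one flat list of numbers, 7 for each row, row after row: the shift along the tool's x, y, z in m, then the turn, a rotation vector about the tool's x, y, z in degrees, then the opening, from 0 (shut) to 1 (fully open). A call has 1 to 10 rows; each row shifts and turns the commanded pose from where the row before left it, along the tool's axes as they then stand; what a row does not reach is not made up. A row lasts 1/8 s, in which the tool goes at most 62.5 mm and 10.7 degrees, less where a joint would pass 70% of its speed; a pose out of reach is approached as far as the arm can. A call with a gripper value outside its range is refused whole. The fingers move at their own pace and stop on an object; "grip_force" is the grip in N (left out, the last holds). Time passes only in rows, so rows that do not move let the fingers close. It gives the time, the measured TCP pose, the force, the opening and the grip force at its end, in the units of the state.
- r.state(): the state, without advancing time (a new reading comes with each control period).
- viewer.get_image(name): name is "scene" or "top" or "wrist"; returns (picture, depth): 384x512x3 uint8, red, green, blue; 384x512 float32, m along the optical axis (not along the pixel's ray), 0 where there is no reading.
- viewer.camera_model(name): a dict with "fov_y" (degrees; the focal length in pixels is half the picture's height over the tangent of half this angle, whatever the lens; pixels are square), "cx", "cy" (the principal point, pixels), "xyz" and "rotation" of the camera in the world; the wrist camera has in their place "hand_eye" (4x4, takes a point from camera to tool coordinates, whose origin is the TCP and whose axes are the flange's). Camera axes: x right, y down, z forward; pixel columns grow to the right and rows downward; lengths in m; the calibration is good to about 2 mm. A picture is of the moment at which its call begins: read the wrist's pose just before it. camera_model takes no time and is no camera call.
- ticket.job_done(): hands the job in; it is judged then, once.
The state is a dict: "clock": time; "qpos": joint angles; "joint_vel": joint speeds; "joint_torque": joint torques, N m; "tool_pos": TCP position; "tool_rot": TCP orientation; "ft_force": force on the tool from outside, world axes, zero at the start; "wrist_torque": the same for the moment, N m; "finger_gap": finger opening in m; "grasp_force": force on a finger pad.
Only numpy, scipy, OpenCV 4.12 (cv2) and the standard library are available. Lean on these libraries where they do the work, as an engineer would, in place of code of your own. Each camera call takes 0.05 s, during which the arm holds its last target. There are 200 camera calls.

## Working session

There is one attempt and no reset: what is moved stays moved. The work goes in short steps, Python scripts to look and compute and a tool call to move; the robot and the scene stay as the last step left them, time stands still between calls to the robot, and variables do not carry over. Pictures are saved under pics/ and viewed, at most 11 in all, crops included, and the job is handed in when it is done.

Besides the shell and the picture viewer there is one more tool, called after "Call:" as name(argument=value, ...), one argument or row to a line, values as JSON. step_arm: Moves the arm, as the interface text tells. Its arguments: {"type":"object","properties":{"motion":{"type":"array"},"grip_force":{"type":"number"}},"required":["motion"]}

```bash
ls; mkdir -p pics
cat > h.py <<'E'
import numpy as np, cv2
from scipy.spatial.transform import Rotation as R
from rig import r, viewer, ticket
def model(n):
    m=viewer.camera_model(n); f=192/np.tan(np.radians(m["fov_y"])/2)
    return m,f
def pose(n,st=None):
    m,f=model(n)
    if n=="wrist":
        st=st or r.state(); T=np.eye(4); T[:3,:3]=R.from_rotvec(st["tool_rot"]).as_matrix(); T[:3,3]=st["tool_pos"]
        return T@np.array(m["hand_eye"])
    T=np.eye(4); q=np.array(m["rotation"]); T[:3,:3]=q if q.shape==(3,3) else R.from_rotvec(q).as_matrix(); T[:3,3]=m["xyz"]; return T
def cloud(n,d,T):
    m,f=model(n); v,u=np.mgrid[:384,:512]
    P=np.stack([(u-m["cx"])/f*d,(v-m["cy"])/f*d,d],-1)
    return P@T[:3,:3].T+T[:3,3]
def grab(n,tag):
    st=r.state(); T=pose(n,st); im,d=viewer.get_image(n)
    cv2.imwrite(f"pics/{tag}.png",im[:,:,::-1]); np.savez(f"pics/{tag}.npz",im=im,d=d,T=T,P=cloud(n,d,T)); return im,d,T
E
python3 - <<'E'
from h import *
for n in ("top","scene","wrist"):
    print(n,{k:np.round(v,4).tolist() for k,v in viewer.camera_model(n).items() if not isinstance(v,str)}); grab(n,n+"0")
a=[cv2.imread(f"pics/{n}0.png") for n in("top","scene")]
cv2.imwrite("pics/a_top.png",cv2.resize(a[0],(800,600),interpolation=cv2.INTER_CUBIC))
cv2.imwrite("pics/a_sc.png",cv2.resize(a[1],(800,600),interpolation=cv2.INTER_CUBIC))
print(r.state())
E
```

```text
pics
top {'fov_y': 52.1621, 'cx': 256.0217, 'cy': 193.1351, 'xyz': [0.3976, 0.0638, 1.2716], 'rotation': [-2.1456, 2.1966, -0.0983]}
scene {'fov_y': 56.4268, 'cx': 257.7429, 'cy': 196.4856, 'xyz': [1.2002, 0.8275, 0.8091], 'rotation': [-0.8756, -2.3729, 1.2127]}
wrist {'fov_y': 65.9677, 'cx': 252.9269, 'cy': 196.4695, 'hand_eye': [[-0.0002, -0.9548, -0.2974, 0.0832], [1.0, -0.0002, -0.0001, 0.0005], [0.0001, -0.2974, 0.9548, -0.0826], [0.0, 0.0, 0.0, 1.0]]}
{'clock': 0.15, 'qpos': array([-1.47980074e+00,  2.59170487e-01,  1.53578903e+00, -7.48863484e-06,
        1.34802760e+00, -2.02787787e-01]), 'joint_vel': array([ 8.94846707e-04, -1.74829650e-03, -4.17057401e-03,  9.09608105e-04,
        7.51811418e-05, -1.59634248e-03]), 'joint_torque': array([ 2.30745500e-03, -4.37642097e+01, -2.84234208e+01,  7.18429964e-02,
        3.79823009e-02, -8.70099393e-05]), 'tool_pos': array([ 0.1592661 , -0.5261276 ,  0.30212849]), 'tool_rot': array([-3.10638215e+00, -4.59614815e-01, -1.10869740e-04]), 'ft_force': array([0.24136371, 0.10519182, 0.01766061]), 'wrist_torque': array([0.00414977, 0.02033052, 0.06015382]), 'grasp_force': 0.0, 'finger_gap': 0.09289391479216488}
```

View pics/a_top.png

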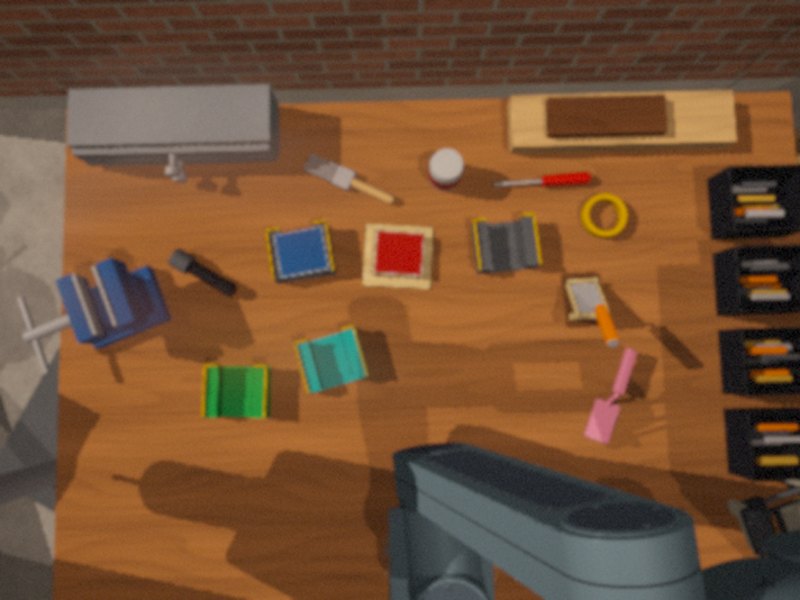

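View pics/a_sc.png

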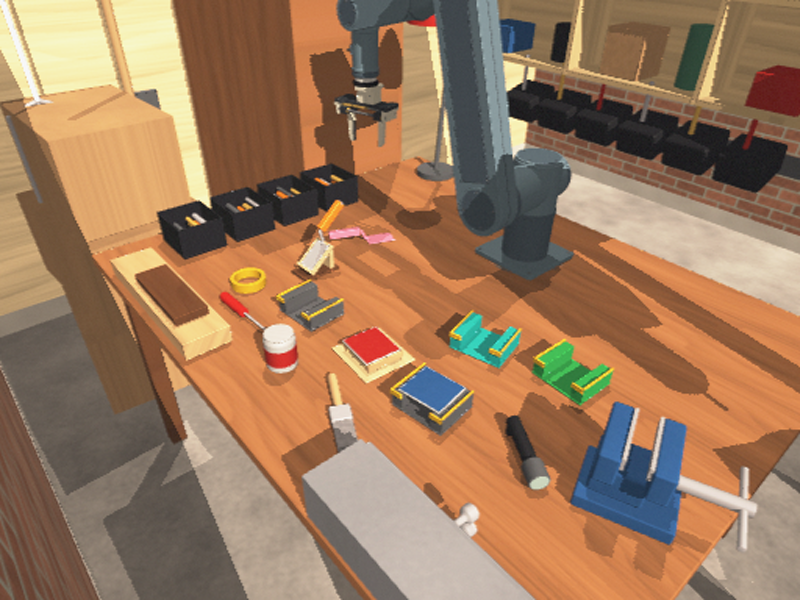

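Top view (800x600 enlargement): the red plate is at about (400,253), the free dark stand at (508,243), and the lifter's blade at (588,298) with its handle running to (610,340). The blue plate and full stand are at (300,250), and the pink look-alike is at (612,395). The scene view agrees.

Run:
```python
from h import *
for n in("top","scene"):
    z=np.load(f"pics/{n}0.npz"); im,P=z["im"],z["P"]; hsv=cv2.cvtColor(im,cv2.COLOR_RGB2HSV)
    H,S,V=[hsv[...,i].astype(int) for i in range(3)]
    print(n,"bench z",np.median(P[...,2][(abs(P[...,0]-.45)<.2)&(abs(P[...,1])<.3)]))
    def box(x0,x1,y0,y1,z0,z1): return (P[...,0]>x0)&(P[...,0]<x1)&(P[...,1]>y0)&(P[...,1]<y1)&(P[...,2]>z0)&(P[...,2]<z1)
    def rect(name,m):
        p=P[m]
        if len(p)<5: print(name,len(p));return
        b=cv2.minAreaRect((p[:,:2]*1000).astype(np.float32)); print(name,len(p),np.round(b[0]),np.round(b[1]),round(b[2],1),"mean",p.mean(0).round(4),"z",np.percentile(p[:,2],[5,50,95]).round(4))
    rect("red",box(.4,.7,-.05,.2,.012,.06)&((H<6)|(H>174))&(S>180))
    h=box(.3,.6,-.5,-.2,.05,.25); rect("handle",h&(H<22)&(S>150))
    rect("rest/blade",box(.4,.6,-.42,-.2,.02,.25)&(S<110))
    s=box(.48,.68,-.24,-.08,.03,.06); rect("stand",s)
    rect("blue",box(.45,.7,.15,.36,.03,.08)&(H>100)&(H<125)&(S>120))
```

```text
top bench z 0.0023472291562547376
red 638 [616.  67.] [89. 79.] 84.4 mean [0.6172 0.0683 0.0288] z [0.0247 0.0288 0.0325]
handle 204 [ 518. -291.] [188.  67.] 28.0 mean [ 0.4589 -0.3078  0.1478] z [0.1169 0.1505 0.1778]
rest/blade 378 [ 506. -303.] [263.  92.] 31.3 mean [ 0.515  -0.2995  0.0542] z [0.0254 0.046  0.1715]
stand 604 [ 631. -153.] [106. 127.] 4.9 mean [ 0.6285 -0.1525  0.041 ] z [0.0353 0.0408 0.0475]
blue 636 [621. 267.] [76. 87.] 9.5 mean [0.6207 0.2666 0.0447] z [0.0409 0.0447 0.0487]
scene bench z 0.002339215095925107
red 410 [617.  69.] [101.  83.] 82.9 mean [0.618  0.071  0.0283] z [0.0259 0.0282 0.0308]
handle 128 [ 455. -307.] [80. 22.] 2.3 mean [ 0.4579 -0.3029  0.1468] z [0.119  0.147  0.1759]
rest/blade 320 [ 505. -305.] [259.  96.] 30.9 mean [ 0.5085 -0.3003  0.051 ] z [0.0257 0.047  0.0844]
stand 338 [ 630. -149.] [106. 132.] 3.0 mean [ 0.6304 -0.1465  0.0394] z [0.0317 0.0397 0.0458]
blue 560 [621. 267.] [85. 96.] 10.9 mean [0.6221 0.2698 0.0444] z [0.0418 0.0444 0.0468]
```

```bash
cat > plan.py <<'E'
from h import *
def Rt(yaw,pitch=0):
    # tool x along heading yaw, tool z down; pitch>0: tool z swings back toward robot (deg)
    return R.from_euler("z",yaw,degrees=True)*R.from_euler("x",180,degrees=True)*R.from_euler("y",-pitch,degrees=True)
def plan(goal,rot,g,n=None,start=None,v=.055,w=9.5):
    "rows in tool axes from start to goal (straight line, slerp), rounded"
    st=r.state(); p,q=start or (st["tool_pos"],R.from_rotvec(st["tool_rot"]))
    goal=np.array(goal); L=np.linalg.norm(goal-p); A=np.degrees((q.inv()*rot).magnitude())
    n=n or int(max(1,np.ceil(L/v),np.ceil(A/w))); out=[]
    for k in range(n):
        f=1/(n-k); dp=q.inv().apply((goal-p)*f).round(4); dr=((q.inv()*rot).as_rotvec(degrees=True)*f).round(1)
        out.append([*dp,*dr,g]); p=p+q.apply(dp); q=q*R.from_rotvec(dr,degrees=True)
    print(n); print(",\n".join(",".join(f"{x:g}" for x in o) for o in out)); return p,q
E
python3 - <<'E'
from plan import *
q=R.from_rotvec(r.state()["tool_rot"]); print(q.as_matrix().round(3), Rt(16.8).as_matrix().round(3))
plan([.5,-.15,.38],Rt(0),1)
E
```

```text
[[ 0.957  0.29  -0.   ]
 [ 0.29  -0.957  0.001]
 [ 0.    -0.001 -1.   ]] [[ 0.957  0.289  0.   ]
 [ 0.289 -0.957 -0.   ]
 [ 0.     0.    -1.   ]]
10
0.0435,-0.0261,-0.0077,-0,-0,1.7,1,
0.0427,-0.0274,-0.0077,-0,-0,1.7,1,
0.0419,-0.0287,-0.0077,-0,-0,1.7,1,
0.041,-0.0299,-0.0078,-0,-0,1.7,1,
0.0401,-0.0311,-0.0077,-0,0,1.7,1,
0.0392,-0.0323,-0.0078,-0,0,1.7,1,
0.0382,-0.0335,-0.0077,-0,0,1.7,1,
0.0372,-0.0346,-0.0078,-0,0,1.6,1,
0.0362,-0.0356,-0.0077,-0,0,1.7,1,
0.0351,-0.0366,-0.0078,-0.1,0,1.6,1
```

Call:
step_arm(
  motion=[0.0435,-0.026,-0.008,0,0,1.7,1,0.0425,-0.0275,-0.008,0,0,1.7,1,0.042,-0.0285,-0.008,0,0,1.7,1,0.041,-0.03,-0.008,0,0,1.7,1,0.04,-0.031,-0.008,0,0,1.7,1,0.039,-0.0325,-0.008,0,0,1.7,1,0.038,-0.0335,-0.008,0,0,1.7,1,0.037,-0.0345,-0.008,0,0,1.6,1,0.036,-0.0355,-0.008,0,0,1.7,1,0.035,-0.0365,-0.008,0,0,1.6,1],
)

```text
clock: 1.4
tool_pos: [0.4998, -0.1491, 0.3828]
tool_rot: [-3.142, 0.001, 0.0]
ft_force: [0.7, -0.8, 1.0]
finger_gap: 0.0926
grasp_force: 0.0
```

Call:
step_arm(
  motion=[0,0,0,0,0,0,1,0,0,0,0,0,0,1],
)

```text
clock: 1.65
tool_pos: [0.4986, -0.1506, 0.3823]
tool_rot: [3.142, 0.003, -0.002]
ft_force: [-0.4, -0.4, 0.1]
finger_gap: 0.093
grasp_force: 0.0
```

Run:
```python
from h import *
im,d,T=grab("wrist","w1"); print(r.state()["clock"],r.state()["tool_pos"])
cv2.imwrite("pics/w1b.png",cv2.resize(im[:,:,::-1],(800,600),interpolation=cv2.INTER_CUBIC))
```

```text
1.7 [ 0.4983534  -0.15112016  0.38227366]
```

View pics/w1b.png

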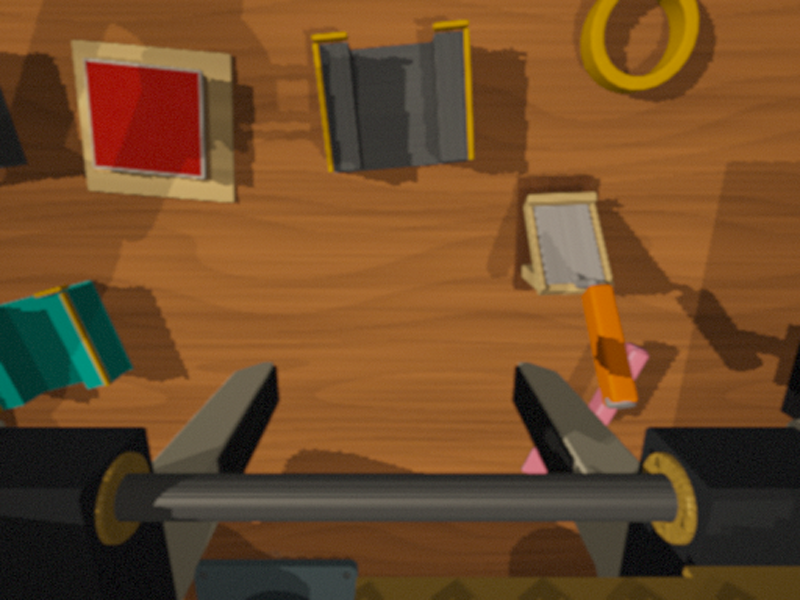

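The wrist view (800 wide) shows the red plate (corners about (87,60), (203,72), (205,178), (95,167)) and its board. It also shows the free stand (lips at (322,100) and (468,90), stops at the top), the lifter handle from (597,285) to (620,405), and its blade at (568,245).

```bash
cat > meas.py <<'E'
from h import *
def load(tag):
    z=np.load(f"pics/{tag}.npz"); im,P=z["im"],z["P"]; h=cv2.cvtColor(im,cv2.COLOR_RGB2HSV).astype(int); return P,h[...,0],h[...,1],h[...,2],z["d"]
def box(P,x0,x1,y0,y1,z0,z1): return (P[...,0]>x0)&(P[...,0]<x1)&(P[...,1]>y0)&(P[...,1]<y1)&(P[...,2]>z0)&(P[...,2]<z1)
def rect(name,p):
    if len(p)<5: print(name,len(p));return
    b=cv2.minAreaRect((p[:,:2]*1000).astype(np.float32)); print(name,len(p),np.round(b[0],1),np.round(b[1],1),round(b[2],1),"mean",p.mean(0).round(4),"z",np.percentile(p[:,2],[5,50,95]).round(4))
def big(m):
    n,l,s,c=cv2.connectedComponentsWithStats(m.astype(np.uint8)); return l==1+np.argmax(s[1:,4])
def handle(P,m):
    p=P[m]; 
    for _ in range(3):
        c=p.mean(0); u,s,v=np.linalg.svd(p-c); a=v[0]*np.sign(-v[0][2]); t=(p-c)@a
        e=np.linalg.norm((p-c)-np.outer(t,a),axis=1); p=p[e<.02]
    t=(p-c)@a; print("handle c",c.round(4),"axis",a.round(3),"yaw",np.degrees(np.arctan2(a[1],a[0])).round(1),"down",np.degrees(np.arcsin(-a[2])).round(1),"ext",np.percentile(t,[1,99]).round(4),"normal",v[2].round(3),"sv",s.round(3)); return c,a
E
cat > m1.py <<'E'
from meas import *
import sys
P,H,S,V,d=load(sys.argv[1])
print("bench",np.median(P[...,2][box(P,.4,.6,-.1,0,-.03,.03)]))
m=big(box(P,.35,.52,-.42,-.24,.08,.25)&(H>5)&(H<25)&(S>180)); 
handle(P,cv2.erode(m.astype(np.uint8),np.ones((3,3)))>0)
m=box(P,.47,.6,-.38,-.22,.02,.12)&(S<60)&(V>90); p=P[big(m)]; rect("blade",p)
c=p.mean(0);v=np.linalg.svd(p-c)[2][2]; v*=np.sign(v[2]); print("blade n",v.round(3),"tilt",np.degrees(np.arccos(v[2])).round(1),"yaw",np.degrees(np.arctan2(v[1],v[0])).round(1))
rect("red",P[big(box(P,.5,.72,-.02,.16,.015,.05)&((H<8)|(H>172))&(S>190))])
rect("redall",P[big(box(P,.5,.72,-.02,.16,.0245,.05))])
rect("board",P[big(box(P,.5,.72,-.04,.18,.0055,.05))])
rect("stand>.03",P[big(box(P,.5,.72,-.26,-.05,.03,.07))])
y=box(P,.5,.72,-.26,-.05,.036,.07)&(H>20)&(H<35)&(S>150)
rect("yellow",P[y]); 
for s,n in((1,"lipL"),(-1,"lipR")):
    k=y&(s*(P[...,1]+.15)>.045)&(P[...,0]<.67); rect(n,P[k])
    q=P[k]; print(np.degrees(np.arctan(np.polyfit(q[:,0],q[:,1],1)[0])))
rect("stops",P[y&(P[...,0]>.672)])
E
python3 m1.py w1
```

```text
bench 0.0006602259215020001
handle c [ 0.4576 -0.3042  0.1533] axis [ 0.759  0.038 -0.65 ] yaw 2.9 down 40.6 ext [-0.0397  0.0431] normal [0.497 0.611 0.616] sv [0.865 0.211 0.106]
blade 1769 [ 513.8 -305.8] [61.  50.9] 2.0 mean [ 0.5125 -0.3052  0.0534] z [0.0285 0.0529 0.0766]
blade n [0.707 0.019 0.707] tilt 45.0 yaw 1.5
red 4376 [617.5  68.7] [93.3 83. ] 84.6 mean [0.6187 0.0685 0.0291] z [0.0277 0.0291 0.0305]
redall 5179 [616.7  69.7] [102.5  92.1] 85.3 mean [0.6186 0.0685 0.029 ] z [0.0275 0.029  0.0305]
board 5551 [619.7  76.5] [123.6 109.8] 81.1 mean [0.6181 0.067  0.0278] z [0.0151 0.029  0.0304]
stand>.03 2000 [ 637.2 -198.8] [106.   28.3] 5.1 mean [ 0.6391 -0.1986  0.0415] z [0.0389 0.0408 0.047 ]
yellow 714 [ 633.1 -150.2] [105.7 126. ] 5.0 mean [ 0.6467 -0.1474  0.046 ] z [0.0421 0.0463 0.0478]
lipL 252 [622.5 -90.2] [94.7  3.6] 5.0 mean [ 0.6248 -0.0902  0.0459] z [0.0416 0.0463 0.0477]
5.090919616590185
lipR 204 [ 627.9 -211.9] [84.5  3.9] 5.1 mean [ 0.6295 -0.2116  0.0465] z [0.045  0.0465 0.0479]
5.181602636857707
stops 247 [ 681.6 -146.1] [126.1  18. ] 89.5 mean [ 0.6821 -0.154   0.0456] z [0.0411 0.0462 0.0479]
```

Run:
```python
from plan import *
from meas import load,box
z=np.load("pics/w1.npz"); T=z["T"]; m,f=model("wrist")
def pix(u,v,h):
    u,v=u/1.5625,v/1.5625; d=T[:3,:3]@[(u-m["cx"])/f,(v-m["cy"])/f,1]; return T[:3,3]+d*(h-T[2,3])/d[2]
for n,h,c in(("board",.0045,[(72,40),(235,55),(236,202),(90,190)]),("plate",.0285,[(85,59),(204,72),(205,179),(94,167)])):
    q=np.array([pix(*x,h) for x in c]); print(n,q[:,:2].round(4).tolist(),q.mean(0).round(4),[np.linalg.norm(q[i]-q[i-1]).round(4) for i in range(4)])
P,H,S,V,d=load("w1")
w=np.radians(5.1); ax=np.array([np.cos(w),np.sin(w)]); ay=np.array([-np.sin(w),np.cos(w)]); o=np.array([.6305,-.15])
y=box(P,.5,.72,-.26,-.05,.036,.07)&(H>20)&(H<35)&(S>150); p=P[y][:,:2]-o; a,b=p@ax,p@ay
print("lips a",np.percentile(a[(abs(b)>57)],[1,99]).round(4),"b",np.percentile(b[b<-50],[2,98]),np.percentile(b[b>50],[2,98]))
k=(abs(b)<55); print("stop a",np.percentile(a[k],[2,50,98]).round(4))
p=P[box(P,.5,.72,-.26,-.05,.035,.07)][:,:2]-o;a,b=p@ax,p@ay
for s in(1,-1):
    k=(s*b>40)&(s*b<55); print("ledge a",np.percentile(a[k],[1,99]).round(4)); k=(s*b>0)&(abs(a)<40); print("b inner",np.percentile(s*b[k],[1,99]).round(4))
print()
g=np.array([.4626,-.3077,.1367]); rot=Rt(2.5,40); tz=rot.apply([0,0,1]); print(g-.065*tz)
plan(g-.145*tz,rot,1)
```

```text
board [[0.6848, 0.1347], [0.6732, -0.0081], [0.545, 0.004], [0.5561, 0.1439]] [0.6148 0.0686 0.0045] [np.float64(0.129), np.float64(0.1433), np.float64(0.1287), np.float64(0.1404)]
plate [[0.6652, 0.1117], [0.6554, 0.0122], [0.5674, 0.022], [0.5777, 0.121]] [0.6164 0.0667 0.0285] [np.float64(0.088), np.float64(0.1), np.float64(0.0886), np.float64(0.0995)]Traceback (most recent call last):
  File "<stdin>", line 11, in <module>
    return _quantile_unchecked(
        a, q, axis, out, overwrite_input, method, keepdims, weights)
    return _ureduce(a,
                    func=_quantile_ureduce_func,
    ...<5 lines>...
                    overwrite_input=overwrite_input,
                    method=method)
    r = func(a, **kwargs)
    result = _quantile(arr,
                       quantiles=q,
    ...<2 lines>...
                       out=out,
                       weights=wgt)
    slices_having_nans = np.isnan(arr[-1, ...])
                                  ~~~^^^^^^^^^
IndexError: index -1 is out of bounds for axis 0 with size 0
```

Run:
```python
from plan import *
from meas import load,box
P,H,S,V,d=load("w1")
w=np.radians(5.1); ax=np.array([np.cos(w),np.sin(w)]); ay=np.array([-np.sin(w),np.cos(w)]); o=np.array([.6305,-.15])
f=lambda x,q:(np.percentile(x,q)*1000).round(1)
y=box(P,.5,.72,-.26,-.05,.036,.07)&(H>20)&(H<35)&(S>150); p=P[y][:,:2]-o; a,b=p@ax*1,p@ay
print("lips a",f(a[(abs(b)>.057)],[1,99]),"b",f(b[b<-.05],[2,98]),f(b[b>.05],[2,98]))
k=(abs(b)<.055); print("stop a",f(a[k],[2,50,98]))
p=P[box(P,.5,.72,-.26,-.05,.035,.07)][:,:2]-o;a,b=p@ax,p@ay
for s in(1,-1):
    k=(s*b>.04)&(s*b<.055); print("ledge a",f(a[k],[1,99])); k=(s*b>0)&(abs(a)<.04); print("b inner",f(s*b[k],[1,99]))
g=np.array([.4626,-.3077,.1367]); rot=Rt(2.5,40); tz=rot.apply([0,0,1]); print(g-.065*tz)
plan(g-.145*tz,rot,1)
```

```text
lips a [-49.4  54. ] b [-63.2 -51.8] [52. 62.]
stop a [51.  52.5 55.2]
ledge a [-49.4  54.1]
b inner [34.8 62.3]
ledge a [-49.4  54.2]
b inner [35.3 62.8]
[ 0.50434143 -0.30587753  0.18649289]
5
0.0115,0.0305,0.0269,-0.2,-8,-0.5,1,
0.0149,0.0305,0.0251,-0.2,-8,-0.5,1,
0.018,0.0306,0.023,-0.2,-8,-0.5,1,
0.0207,0.0307,0.0204,-0.1,-8,-0.5,1,
0.023,0.0309,0.0173,-0.1,-7.9,-0.4,1
```

Call:
step_arm(
  motion=[0.0115,0.0305,0.027,-0.2,-8,-0.5,1,0.015,0.0305,0.025,-0.2,-8,-0.5,1,0.018,0.0305,0.023,-0.2,-8,-0.5,1,0.0205,0.0305,0.0205,-0.1,-8,-0.5,1,0.023,0.031,0.0175,-0.1,-8,-0.4,1,0,0,0,0,0,0,1,0,0,0,0,0,0,1],
)

```text
clock: 2.58
tool_pos: [0.5556, -0.3038, 0.2483]
tool_rot: [2.939, 0.061, -1.069]
ft_force: [1.4, 0.3, 0.7]
finger_gap: 0.0928
grasp_force: 0.0
```

Run:
```python
from plan import *
from meas import *
im,d,T=grab("wrist","w2"); st=r.state(); print(st["clock"],st["tool_pos"],R.from_rotvec(st["tool_rot"]).as_matrix().round(3).tolist())
cv2.imwrite("pics/w2b.png",cv2.resize(im[:,:,::-1],(640,480)))
P,H,S,V,d=load("w2")
m=big(box(P,.35,.52,-.42,-.24,.06,.25)&(H>5)&(H<25)&(S>180))
# lifter-frame check: express handle pts in tool frame centred at grasp point
q=R.from_rotvec(st["tool_rot"]); t=q.inv().apply(P[m]-st["tool_pos"])
print("tool x",np.percentile(t[:,0],[1,99]),"z",np.percentile(t[:,2],[2,50,98]))
top=t[t[:,2]<np.percentile(t[:,2],40)]
lo=[];hi=[];xs=np.arange(-.05,.03,.01)
for x in xs:
    s=t[abs(t[:,0]-x)<.004]
    if len(s)>20:
        k=s[s[:,2]<np.percentile(s[:,2],5)+.004]; print(x.round(3),"y",np.percentile(k[:,1],[1,99]).round(4),"ztop",np.median(k[:,2]).round(4))
```

```text
2.625 [ 0.55581591 -0.3034254   0.25080504] [[0.768, 0.042, -0.639], [0.031, -0.999, -0.028], [-0.64, 0.001, -0.768]]
tool x [-0.05315385  0.03432771] z [0.13426273 0.13559179 0.13890617]
-0.05 y [-0.0086  0.009 ] ztop 0.1354
-0.04 y [-0.0085  0.0089] ztop 0.1355
-0.03 y [-0.0084  0.0088] ztop 0.1355
-0.02 y [-0.0083  0.0087] ztop 0.1355
-0.01 y [-0.0082  0.0086] ztop 0.1355
0.0 y [-0.0081  0.0085] ztop 0.1356
0.01 y [-0.008   0.0083] ztop 0.1355
0.02 y [-0.0087  0.0082] ztop 0.1357
```

View pics/w2b.png

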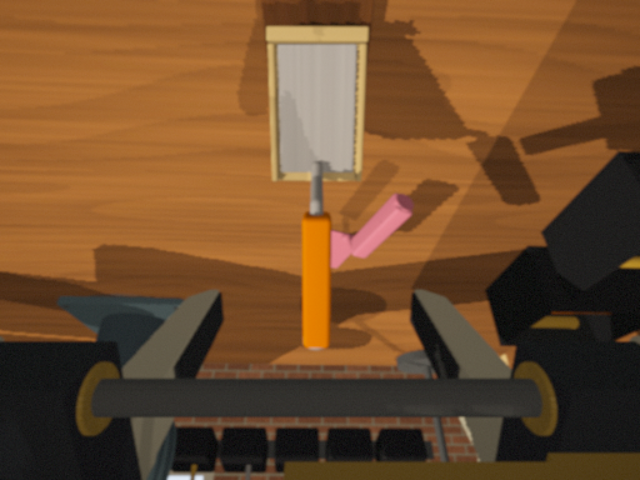

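The handle lies at x about 316 of 640, running straight between the fingers, parallel to tool x and centred to 0.2 mm. The pink look-alike lies well below it at (370,230).

Call:
step_arm(
  motion=[0.003,0,0.045,0,0,0,1,0,0,0.0365,0,0,0,1,0,0,0,0,0,0,1,0,0,0,0,0,0,0,0,0,0,0,0,0,0,0,0,0,0,0,0,0,0,0,0,0,0,0,0,0,0,0,0,0,0,0],
  grip_force=55,
)

```text
clock: 3.62
tool_pos: [0.5064, -0.305, 0.1836]
tool_rot: [2.938, 0.064, -1.07]
ft_force: [0.9, 0.3, -0.4]
finger_gap: 0.0479
grasp_force: 0.0
```

Call:
step_arm(
  motion=[0,0,0,0,0,0,0,0,0,0,0,0,0,0,0,0,0,0,0,0,0,0,0,0,0,0,0,0,0,0,0,0,0,0,0,0,0,0,0,0,0,0],
)

```text
clock: 4.38
tool_pos: [0.5063, -0.3051, 0.1837]
tool_rot: [2.938, 0.064, -1.069]
ft_force: [0.1, -0.2, -1.3]
finger_gap: 0.0176
grasp_force: 55.0
```

Run:
```python
from plan import *
st=r.state(); p=st["tool_pos"]; q=R.from_rotvec(st["tool_rot"])
s=plan(p+[0,0,.1],q,0,n=3)
plan([.416,.0854,.2],Rt(-5),0,start=s,v=.05,w=5)
```

```text
3
-0.0214,-0,-0.0255,0,0,0,0,
-0.0214,-0,-0.0255,0,-0,0,0,
-0.0215,-0.0001,-0.0256,0,-0,0,0
9
-0.0002,-0.0438,0.0124,0.3,4.4,0.8,0,
-0.0018,-0.0437,0.0125,0.3,4.4,0.8,0,
-0.0034,-0.0436,0.0126,0.3,4.4,0.8,0,
-0.0049,-0.0435,0.0125,0.3,4.5,0.8,0,
-0.0065,-0.0433,0.0122,0.3,4.5,0.8,0,
-0.0081,-0.0431,0.0119,0.3,4.4,0.8,0,
-0.0096,-0.043,0.0114,0.3,4.5,0.8,0,
-0.0111,-0.0428,0.0109,0.2,4.4,0.8,0,
-0.0124,-0.0425,0.0101,0.3,4.5,0.8,0
```

Call:
step_arm(
  motion=[-0.011,0,-0.013,0,0,0,0,-0.021,0,-0.0255,0,0,0,0,-0.032,0,-0.038,0,0,0,0],
)

```text
clock: 4.75
tool_pos: [0.506, -0.3048, 0.2843]
tool_rot: [2.938, 0.065, -1.073]
ft_force: [0.2, -0.4, -1.7]
finger_gap: 0.0175
grasp_force: 55.0
```

Call:
step_arm(
  motion=[0,-0.044,0.0125,0.3,4.4,0.8,0,-0.002,-0.0435,0.0125,0.3,4.4,0.8,0,-0.0035,-0.0435,0.0125,0.3,4.4,0.8,0,-0.005,-0.0435,0.0125,0.3,4.5,0.8,0,-0.0065,-0.0435,0.012,0.3,4.5,0.8,0,-0.008,-0.043,0.012,0.3,4.4,0.8,0,-0.0095,-0.043,0.0115,0.3,4.5,0.8,0,-0.011,-0.043,0.011,0.2,4.4,0.8,0,-0.0125,-0.0425,0.01,0.3,4.5,0.8,0,0,0,0,0,0,0,0],
)

```text
clock: 6.0
tool_pos: [0.4136, 0.0877, 0.2002]
tool_rot: [-3.139, 0.131, 0.0]
ft_force: [0.3, -0.7, -1.2]
finger_gap: 0.0175
grasp_force: 55.0
```

```bash
cat > m3.py <<'E'
from plan import *
from meas import *
import sys
tag=sys.argv[1]
im,d,T=grab("wrist",tag); st=r.state(); q=R.from_rotvec(st["tool_rot"]); print(st["clock"],st["tool_pos"],q.as_matrix().round(3).tolist(),st["finger_gap"])
cv2.imwrite(f"pics/{tag}b.png",cv2.resize(im[:,:,::-1],(640,480)))
P,H,S,V,d=load(tag); t=q.inv().apply((P-st["tool_pos"]).reshape(-1,3)).reshape(P.shape)
k=(S<60)&(V>60)&(abs(t[...,1])<.035)&(t[...,0]>.04)&(t[...,0]<.16)&(t[...,2]>.06)&(t[...,2]<.115)
b=t[k]; print("blade tool",len(b),"x",np.percentile(b[:,0],[1,99]).round(4),"y",np.percentile(b[:,1],[1,50,99]).round(4),"z",np.percentile(b[:,2],[2,50,98]).round(4))
print("slope z/x deg",np.degrees(np.arctan(np.polyfit(b[:,0],b[:,2],1)[0])).round(2),"z/y",np.degrees(np.arctan(np.polyfit(b[:,1],b[:,2],1)[0])).round(2))
rm=box(P,.4,.8,-.3,.3,.0,.2)&((H<8)|(H>172))&(S>190)
if rm.any(): rm=big(rm);rect("red",P[rm]); np.save(f"pics/{tag}_red.npy",t[rm]); print("red tool z",np.percentile(t[rm][:,2],[2,50,98]).round(4))
E
python3 m3.py w3
```

```text
6.05 [0.4152081  0.08639131 0.20069075] [[0.996, -0.084, 0.001], [-0.084, -0.996, -0.001], [0.001, 0.001, -1.0]] 0.01770809706282921
blade tool 13231 x [0.0437 0.1294] y [-0.0249 -0.0008  0.0235] z [0.0868 0.0974 0.0988]
slope z/x deg 2.59 z/y 0.14
```

View pics/w3b.png

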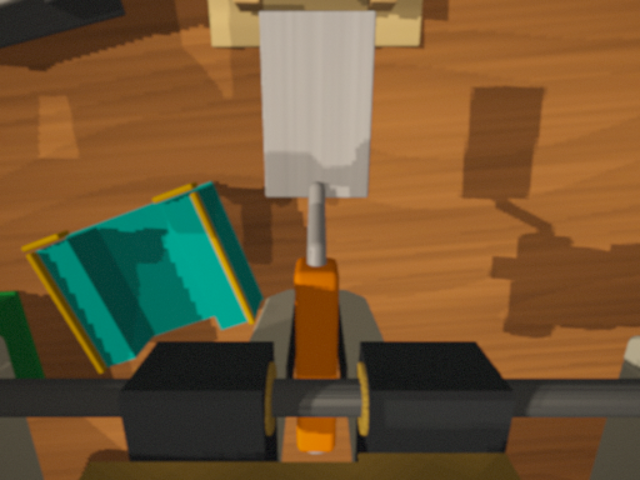

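The blade is held straight ahead of the tool at (318,12..195), and the battens' open end is just ahead at (318,30). The turquoise stand is at left, its right corner at (260,320), so I need to check the clearance to the fingers.

Run:
```python
from plan import *
from meas import *
st=r.state(); q=R.from_rotvec(st["tool_rot"])
P,H,S,V,d=load("w3"); t=q.inv().apply((P-st["tool_pos"]).reshape(-1,3)).reshape(P.shape)
k=(S<60)&(V>60)&(abs(t[...,1])<.035)&(t[...,0]>.03)&(t[...,0]<.16)&(t[...,2]>.08)&(t[...,2]<.115)
for y in(-.018,.018):
    b=t[k&(abs(t[...,1]-y)<.004)]; print(y,"x",np.percentile(b[:,0],[.5,99.5]).round(4)); s=np.polyfit(b[:,0],b[:,2],1); print("slope",np.degrees(np.arctan(s[0])).round(2),"z mid",np.polyval(s,.092).round(4))
for x in(.065,.09,.12):
    b=t[k&(abs(t[...,0]-x)<.004)]; print(x,"y",np.percentile(b[:,1],[1,99]).round(4))
k=(H>78)&(H<96)&(S>120)&(P[...,2]>.01); c=t[k]; print("turq",np.percentile(c[:,:2],[1,99],axis=0).round(3).tolist(), "nearest y by x")
for x in np.arange(-.06,.12,.02):
    e=c[abs(c[:,0]-x)<.01]
    if len(e): print(x.round(2),np.percentile(abs(e[:,1]),1).round(3), "worldz",(st["tool_pos"][2]-e[:,2].min()).round(3))
k=(abs(t[...,1])<.09)&(t[...,0]>.11)&(P[...,2]<.04)&(P[...,2]>.012); c=t[k]; rect("batten ends",c);
```

```text
-0.018 x [0.0509 0.1297]
slope 0.17 z mid 0.0974
0.018 x [0.0515 0.1297]
slope 0.24 z mid 0.0974
0.065 y [-0.0246  0.0232]
0.09 y [-0.0249  0.0236]
0.12 y [-0.0249  0.0236]
turq [[-0.083, -0.187], [0.042, -0.047]] nearest y by x
-0.06 0.057 worldz 0.042
-0.04 0.047 worldz 0.043
-0.02 0.054 worldz 0.043
0.0 0.061 worldz 0.043
0.02 0.068 worldz 0.043
0.04 0.075 worldz 0.221
0.08 0.001 worldz 0.283
batten ends 325 [157.5  -2.6] [99.5  5. ] 89.9 mean [ 0.156  -0.0046  0.1806] z [0.1758 0.1798 0.1877]
```

Call:
step_arm(
  motion=[-0.015,0,0,0,0,0,0,0,0,0,0,0,0,0,0,0,0,0,0,0,0],
)

```text
clock: 6.42
tool_pos: [0.4017, 0.0861, 0.2]
tool_rot: [3.138, -0.14, 0.002]
ft_force: [0.6, 0.2, -2.0]
finger_gap: 0.0175
grasp_force: 55.0
```

```bash
python3 m3.py w4
python3 - <<'E'
from plan import *
from meas import *
z=np.load("pics/w4.npz"); st=r.state(); q=R.from_rotvec(st["tool_rot"]); print(st["tool_pos"])
P,H,S,V,d=load("w4"); t=q.inv().apply((P-st["tool_pos"]).reshape(-1,3)).reshape(P.shape)
cv2.imwrite("pics/w4c.png",cv2.resize(z["im"][0:80,120:380,::-1],(780,240),interpolation=cv2.INTER_CUBIC))
k=(abs(t[...,1])<.09)&(t[...,0]>.11)&(P[...,2]<.028)&(P[...,2]>.014); c=t[k]; rect("batten",c); 
y=np.sort(c[:,1]); g=np.diff(y); i=np.argsort(g)[-3:]; print("gaps",[(y[j].round(4),y[j+1].round(4)) for j in i], y[[2,-3]])
k=(abs(t[...,1])<.12)&(t[...,0]>.11)&(P[...,2]<.008)&(P[...,2]>.0026)&(S<140)&(V>120); c=t[k]; rect("board",c); print(np.percentile(c[:,1],[1,99]))
E
```

```text
6.475 [0.40177974 0.08617204 0.19993005] [[0.996, -0.089, 0.001], [-0.089, -0.996, -0.0], [0.001, 0.0, -1.0]] 0.017715688850117192
blade tool 13318 x [0.0435 0.1311] y [-0.0235  0.0006  0.0249] z [0.0816 0.0967 0.0982]
slope z/x deg 3.2 z/y 0.13
[0.40177974 0.08617204 0.19993005]
batten 0Traceback (most recent call last):
  File "<stdin>", line 7, in <module>
IndexError: index 2 is out of bounds for axis 0 with size 0
```

View pics/w4c.png

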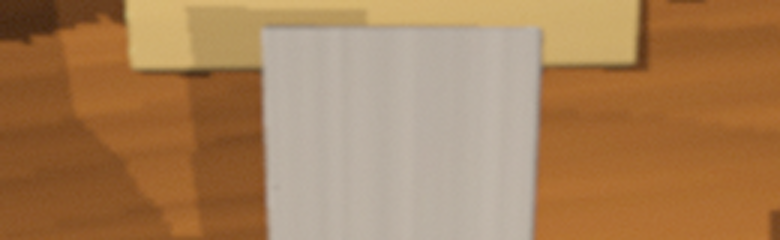

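The crop shows the board's rear edge from (131,70) to (637,65), with the blade at 263 to 540 centred in front of it.

Run:
```python
from plan import *
z=np.load("pics/w4.npz"); T=z["T"]; m,f=model("wrist"); st=r.state(); q=R.from_rotvec(st["tool_rot"])
def pix(u,v,h):
    d=T[:3,:3]@[(u-m["cx"])/f,(v-m["cy"])/f,1]; return T[:3,3]+d*(h-T[2,3])/d[2]
a=pix(120+130/3,70/3,.0045);b=pix(120+638/3,65.5/3,.0045); print(a,b,np.linalg.norm(a-b),"rear mid",(a+b)/2,"yaw",np.degrees(np.arctan2(-(a-b)[0],(a-b)[1])))
w=np.radians(-4.7); print("centre",(a+b)[:2]/2+.065*np.array([np.cos(w),np.sin(w)]))
```

```text
[0.55578813 0.14668358 0.0045    ] [0.54429889 0.00614689 0.0045    ] 0.1410055418604306 rear mid [0.55004351 0.07641523 0.0045    ] yaw -4.673684480608109
centre [0.61482494 0.07108923]
```

Run:
```python
from plan import *
s=plan([.417,.0875,.112],Rt(-4.7),0,n=3)
plan([.5168,.079,.112],Rt(-4.7),0,n=6,start=s)
```

```text
3
0.005,-0.0009,0.0293,0,-0,-0.1,0,
0.005,-0.0009,0.0293,0,-0,-0.2,0,
0.0049,-0.0009,0.0293,0,-0.1,-0.1,0
6
0.0167,0.0001,-0,0,0,-0,0,
0.0167,0,-0,0,0,-0,0,
0.0167,0.0001,-0,0,0,-0,0,
0.0167,0,-0,0,0,-0,0,
0.0167,0.0001,-0,0,0,-0,0,
0.0167,0,-0,0,0,-0,0
```

Call:
step_arm(
  motion=[0.005,-0.001,0.0295,0,0,-0.1,0,0.005,-0.001,0.0295,0,0,-0.2,0,0.005,-0.001,0.029,0,0,-0.1,0,0,0,0,0,0,0,0,0,0,0,0,0,0,0],
)

```text
clock: 7.1
tool_pos: [0.417, 0.0883, 0.1124]
tool_rot: [3.139, -0.128, 0.002]
ft_force: [-0.6, -1.1, -1.3]
finger_gap: 0.0177
grasp_force: 55.0
```

```bash
python3 m3.py w5
python3 - <<'E'
from plan import *
from meas import *
st=r.state(); q=R.from_rotvec(st["tool_rot"])
P,H,S,V,d=load("w5"); t=q.inv().apply((P-st["tool_pos"]).reshape(-1,3)).reshape(P.shape)
k=(abs(t[...,1])<.09)&(t[...,0]>.11)&(P[...,2]<.04)&(P[...,2]>.016)&(abs(t[...,1])>.028); c=t[k]; print(len(c))
if len(c): rect("batten",c); print("inner",c[c[:,1]<0][:,1].max() if (c[:,1]<0).any() else 0,c[c[:,1]>0][:,1].min() if (c[:,1]>0).any() else 0)
E
```

```text
7.15 [0.41719817 0.08835701 0.1127061 ] [[0.997, -0.081, 0.002], [-0.081, -0.997, -0.0], [0.002, 0.0, -1.0]] 0.017620876735343793
blade tool 13377 x [0.0436 0.1309] y [-0.0235  0.0006  0.0252] z [0.0828 0.0973 0.0988]
slope z/x deg 3.17 z/y 0.66
0
```

View pics/w5b.png

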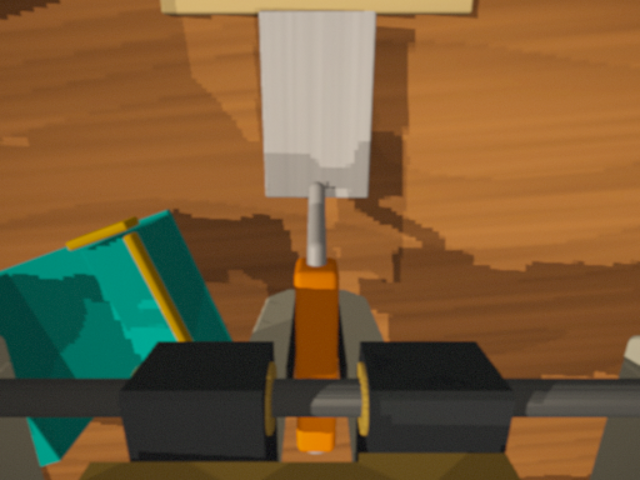

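The blade (260..376, centre 318) is centred on the board's rear edge (162..472, centre 317), so it can slide in.

Call:
step_arm(
  motion=[0.01,0,0,0,0,0,0,0.018,0,0,0,0,0,0,0.018,0,0,0,0,0,0,0.018,0,0,0,0,0,0,0.018,0,0,0,0,0,0,0.012,0,0,0,0,0,0,0.006,0,0,0,0,0,0,0,0,0,0,0,0,0],
)

```text
clock: 8.15
tool_pos: [0.5163, 0.0804, 0.1119]
tool_rot: [3.139, -0.127, 0.001]
ft_force: [-0.5, 0.4, -3.3]
finger_gap: 0.0175
grasp_force: 55.0
```

```bash
python3 m3.py w6
python3 - <<'E'
import numpy as np,cv2
t=np.load("pics/w6_red.npy"); print(np.percentile(t,[.5,99.5],axis=0).round(4)); print(cv2.minAreaRect((t[:,:2]*1000).astype(np.float32)))
E
```

```text
8.2 [0.51578739 0.08051152 0.11180602] [[0.997, -0.081, 0.0], [-0.081, -0.997, -0.0], [0.0, 0.0, -1.0]] 0.018108395713603093
blade tool 1014 x [0.0403 0.059 ] y [-0.0327  0.0006  0.032 ] z [0.0644 0.0835 0.0975]
slope z/x deg 47.24 z/y 0.48
red 27270 [611.7  69.3] [95.1 73.6] 84.8 mean [0.6139 0.0691 0.0297] z [0.028  0.0291 0.0302]
red tool z [0.0813 0.0827 0.0841]
[[ 0.0602 -0.0433  0.0807]
 [ 0.1322  0.0501  0.0845]]
((96.4515380859375, 3.3829917907714844), (73.55249786376953, 95.09915161132812), 0.5396595597267151)
```

View pics/w6b.png

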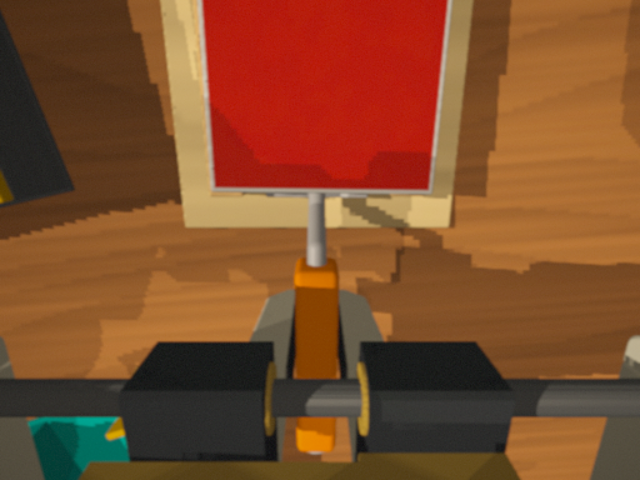

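The plate's rear edge runs from (213,190) to (432,190), about 7 mm ahead of the neck bend, and the blade is hidden beneath it. Next is the lift.

Call:
step_arm(
  motion=[0,0,-0.004,0,0,0,0,0,0,-0.003,0,0,0,0,0,0,-0.002,0,0,0,0,0,0,-0.002,0,0,0,0,0,0,-0.003,0,0,0,0,0,0,-0.005,0,0,0,0,0,0,-0.006,0,0,0,0,0,0,-0.004,0,0,0,0,0,0,-0.001,0,0,0,0,0,0,0,0,0,0,0],
)

```text
clock: 9.45
tool_pos: [0.5161, 0.0804, 0.1419]
tool_rot: [3.139, -0.127, 0.001]
ft_force: [0.8, -0.8, -1.7]
finger_gap: 0.0175
grasp_force: 55.0
```

```bash
cat > m4.py <<'E'
import numpy as np,cv2,sys
t=np.load(f"pics/{sys.argv[1]}_red.npy"); print(np.percentile(t,[.5,99.5],axis=0).round(4).tolist(),cv2.minAreaRect((t[:,:2]*1000).astype(np.float32)))
A=np.c_[t[:,:2],np.ones(len(t))]; s=np.linalg.lstsq(A,t[:,2],rcond=None)[0]; print("tilt in tool deg x,y",np.degrees(s[:2]).round(2),"z at centre",(s@[.1,0,1]).round(4))
E
python3 m4.py w6; python3 m3.py w7; python3 m4.py w7
```

```text
[[0.0602, -0.0433, 0.0807], [0.1322, 0.0501, 0.0845]] ((96.4515380859375, 3.3829917907714844), (73.55249786376953, 95.09915161132812), 0.5396595597267151)
tilt in tool deg x,y [1.15 0.13] z at centre 0.0822
9.5 [0.51607768 0.08043198 0.14178569] [[0.997, -0.081, 0.001], [-0.081, -0.997, -0.0], [0.001, 0.0, -1.0]] 0.01782454223493227
blade tool 1257 x [0.0403 0.0596] y [-0.0319  0.0005  0.0324] z [0.0659 0.0887 0.0978]
slope z/x deg 51.13 z/y 0.58
red 25390 [613.5  69.2] [94.9 75.2] 84.7 mean [0.6153 0.0689 0.0515] z [0.0489 0.0515 0.0541]
red tool z [0.0873 0.0904 0.0934]
[[0.0611, -0.0433, 0.0868], [0.1347, 0.0501, 0.0939]] ((98.00010681152344, 3.351123809814453), (75.23763275146484, 94.86421203613281), 0.7077051401138306)
tilt in tool deg x,y [4.03 0.11] z at centre 0.0904
```

The plate is propped at its rear on the neck's root and tilts about 3° nose-down. I'll lower it back on the battens, draw back 8 mm and lift again.

Call:
step_arm(
  motion=[0,0,0.004,0,0,0,0,0,0,0.006,0,0,0,0,0,0,0.005,0,0,0,0,0,0,0.003,0,0,0,0,0,0,0.002,0,0,0,0,0,0,0.002,0,0,0,0,0,0,0.003,0,0,0,0,0,0,0.004,0,0,0,0,0,0,0.001,0,0,0,0,0,0,0,0,0,0,0],
)

```text
clock: 10.75
tool_pos: [0.5162, 0.0804, 0.1118]
tool_rot: [3.139, -0.127, 0.001]
ft_force: [0.5, -0.4, -2.1]
finger_gap: 0.0176
grasp_force: 55.0
```

Call:
step_arm(
  motion=[-0.004,0,0,0,0,0,0,-0.004,0,0,0,0,0,0,0,0,0,0,0,0,0,0,0,-0.004,0,0,0,0,0,0,-0.003,0,0,0,0,0,0,-0.002,0,0,0,0,0,0,-0.002,0,0,0,0,0,0,-0.003,0,0,0,0,0,0,-0.005,0,0,0,0,0,0,-0.006,0,0,0,0],
)

```text
clock: 12.0
tool_pos: [0.5081, 0.0811, 0.1371]
tool_rot: [3.139, -0.127, 0.001]
ft_force: [-0.4, -0.1, -2.9]
finger_gap: 0.0178
grasp_force: 55.0
```

Call:
step_arm(
  motion=[0,0,-0.005,0,0,0,0,0,0,0,0,0,0,0,0,0,0,0,0,0,0],
)

```text
clock: 12.38
tool_pos: [0.5081, 0.0811, 0.1418]
tool_rot: [3.139, -0.127, 0.001]
ft_force: [0.2, -0.4, -2.6]
finger_gap: 0.0178
grasp_force: 55.0
```

```bash
python3 m3.py w8; python3 m4.py w8
```

```text
12.425 [0.50805423 0.08107584 0.141705  ] [[0.997, -0.081, 0.0], [-0.081, -0.997, -0.0], [0.0, 0.0, -1.0]] 0.017886287606813236
blade tool 2427 x [0.0406 0.067 ] y [-0.0296  0.0005  0.0273] z [0.0677 0.0964 0.098 ]
slope z/x deg 40.56 z/y 0.39
red 22802 [609.4  69.5] [95.  67.6] 84.7 mean [0.6111 0.0693 0.0493] z [0.0481 0.0493 0.0504]
red tool z [0.0911 0.0925 0.0939]
[[0.0687, -0.0434, 0.0908], [0.1346, 0.05, 0.0943]] ((101.8905029296875, 3.3236122131347656), (67.60790252685547, 94.97146606445312), 0.6519528031349182)
tilt in tool deg x,y [0.31 0.07] z at centre 0.0925
```

Level now (0.3°, readings match the blade). Next I raise it and carry it partway, with a look at the stand beside the plate.

Run:
```python
from plan import *
plan([.506,-.0184,.177],Rt(5.5),0,n=9)
```

```text
9
0.0007,0.011,-0.0039,0,-0,-1.1,0,
0.0005,0.0111,-0.0039,0,-0,-1.1,0,
0.0002,0.0111,-0.0039,0,-0,-1.1,0,
0,0.011,-0.0039,0,-0,-1.1,0,
-0.0002,0.0111,-0.0039,0,-0,-1.1,0,
-0.0004,0.011,-0.0039,0,-0,-1.2,0,
-0.0006,0.011,-0.004,0,-0,-1.1,0,
-0.0008,0.011,-0.0039,0,-0,-1.2,0,
-0.0011,0.0111,-0.004,0,-0,-1.1,0
```

Call:
step_arm(
  motion=[0,0.004,-0.005,0,0,-0.4,0,0,0.008,-0.005,0,0,-0.8,0,0,0.012,-0.005,0,0,-1.2,0,0,0.014,-0.005,0,0,-1.4,0,0,0.014,-0.005,0,0,-1.4,0,0,0.014,-0.004,0,0,-1.4,0,0,0.014,-0.003,0,0,-1.4,0,-0.001,0.01,-0.002,0,0,-1.2,0,-0.001,0.006,-0.001,0,0,-0.7,0,0,0.003,0,0,0,-0.3,0],
)

```text
clock: 13.68
tool_pos: [0.5057, -0.0184, 0.1771]
tool_rot: [3.138, 0.152, 0.002]
ft_force: [0.3, 0.4, -2.6]
finger_gap: 0.0178
grasp_force: 55.0
```

Call:
step_arm(
  motion=[0,0,0,0,0,0,0,0,0,0,0,0,0,0,0,0,0,0,0,0,0],
)

```text
clock: 14.05
tool_pos: [0.5057, -0.0176, 0.1768]
tool_rot: [3.138, 0.153, 0.001]
ft_force: [-0.1, 0.4, -3.1]
finger_gap: 0.0175
grasp_force: 55.0
```

```bash
python3 m3.py w9; python3 m4.py w9
cat > m5.py <<'E'
from meas import *
import sys
P,H,S,V,d=load(sys.argv[1])
w=np.radians(5.1); ax=np.array([np.cos(w),np.sin(w)]); ay=np.array([-np.sin(w),np.cos(w)]); o=np.array([.6305,-.1503])
f=lambda x,q:(np.percentile(x,q)*1000).round(1)
a=(P[...,:2]-o)@ax; b=(P[...,:2]-o)@ay
y=(P[...,2]>.036)&(P[...,2]<.055)&(H>18)&(H<36)&(S>140)&(abs(a)<.07)&(abs(b)<.08)
for s in(1,-1):
    k=y&(s*b>.05)
    if k.sum()>10: print("lip",s,k.sum(),"a",f(a[k],[1,99]),"b",f(b[k],[2,98]),"z",f(P[k][:,2],[50]),"yaw",5.1+np.degrees(np.polyfit(a[k],b[k],1)[0]).round(2))
k=(P[...,2]>.036)&(P[...,2]<.05)&(abs(a)<.06)&(abs(b)<.056)&(S<110)
for s in(1,-1):
    e=k&(s*b>.028)
    if e.sum()>10: print("ledge",s,"a",f(a[e],[1,99]),"b",f(b[e],[1,99]),"z",f(P[e][:,2],[50]))
E
python3 m5.py w9
```

```text
14.1 [ 0.50569369 -0.01764421  0.17677665] [[0.995, 0.097, 0.001], [0.097, -0.995, -0.0], [0.001, 0.0, -1.0]] 0.017676677406274235
blade tool 2423 x [0.0408 0.0669] y [-0.0294  0.0005  0.0274] z [0.0682 0.0965 0.0982]
slope z/x deg 39.6 z/y 0.21
red 22806 [607.3 -11.1] [67.4 95. ] 5.0 mean [ 0.609  -0.011   0.0842] z [0.0831 0.0842 0.0853]
red tool z [0.0912 0.0926 0.0941]
[[0.0685, -0.0434, 0.0908], [0.1345, 0.05, 0.0944]] ((101.68478393554688, 3.414459228515625), (67.4108657836914, 94.99125671386719), 0.6132456660270691)
tilt in tool deg x,y [0.29 0.07] z at centre 0.0926
lip 1 1165 a [-49.1  33.6] b [56.3 63.1] z [46.1] yaw 5.029999999999999
ledge 1 a [-49.   35.3] b [35.2 55.7] z [40.6]
ledge -1 a [-50.4  -4.2] b [-44.2 -34.1] z [40.]
```

View pics/w9b.png

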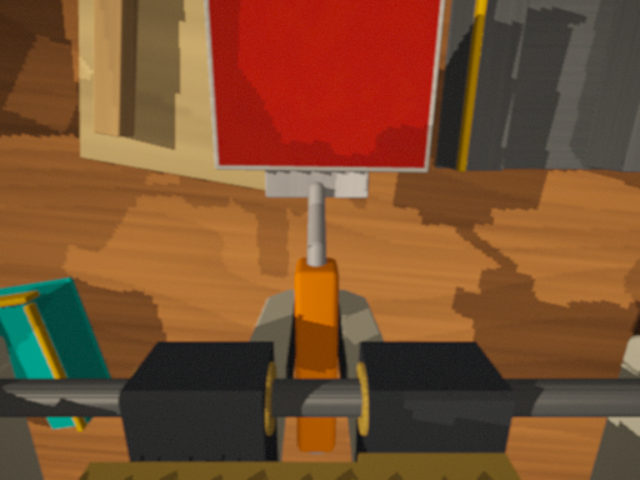

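The stand is confirmed to within 0.5 mm: left lip at x about 470, ledge rear ends at row 168. The plate sits square on the blade, with its rear edge at row 168, clear of the neck. I'll carry it sideways over the stand.

Call:
step_arm(
  motion=[0,0.004,0,0,0,0,0,0,0.009,0,0,0,0,0,0,0.014,0,0,0,0,0,0,0.017,0,0,0,0,0,0,0.018,0,0,0,0,0,0,0.018,0,0,0,0,0,0,0.018,0,0,0,0,0,0,0.017,0,0,0,0,0,0,0.013,0,0,0,0,0,0,0.008,0,0,0,0,0],
)

```text
clock: 15.35
tool_pos: [0.519, -0.1541, 0.1768]
tool_rot: [3.138, 0.152, 0.001]
ft_force: [0.1, -0.3, -3.2]
finger_gap: 0.0176
grasp_force: 55.0
```

Call:
step_arm(
  motion=[0,0.004,0,0,0,0,0,0,0,0,0,0,0,0,0,0,0,0,0,0,0,0,0,0,0,0,0,0],
)

```text
clock: 15.85
tool_pos: [0.5193, -0.1568, 0.1769]
tool_rot: [3.138, 0.153, 0.001]
ft_force: [-0.5, -0.3, -3.7]
finger_gap: 0.0178
grasp_force: 55.0
```

```bash
python3 m3.py w10; python3 m4.py w10; python3 m5.py w10
```

```text
15.9 [ 0.51930363 -0.15687979  0.17691972] [[0.995, 0.097, 0.001], [0.097, -0.995, -0.0], [0.001, 0.0, -1.0]] 0.017849441218026032
blade tool 2447 x [0.0407 0.0669] y [-0.0301 -0.      0.0277] z [0.0681 0.0965 0.0982]
slope z/x deg 39.52 z/y 0.02
red 22808 [ 620.7 -150.3] [67.3 95.5] 5.3 mean [ 0.6226 -0.1502  0.0843] z [0.0832 0.0843 0.0855]
red tool z [0.0912 0.0927 0.0941]
[[0.0685, -0.0435, 0.0909], [0.1345, 0.05, 0.0945]] ((101.51791381835938, 3.353870391845703), (67.2864990234375, 95.45094299316406), 0.2410791516304016)
tilt in tool deg x,y [0.3  0.07] z at centre 0.0926
lip 1 288 a [-49.8  33.3] b [60.7 62.7] z [46.5] yaw 5.0
lip -1 557 a [-49.5  34.6] b [-63.1 -60.2] z [46.6] yaw 5.0
ledge 1 a [-50.6 -50.2] b [35.7 55.7] z [40.3]
```

Call:
step_arm(
  motion=[0.001,0,0.006,0,0,0,0,0,0,0.009,0,0,0,0,0,0,0.008,0,0,0,0,0,0,0.006,0,0,0,0,0,0,0.003,0,0,0,0,0,0,0.002,0,0,0,0,0,0,0.0015,0,0,0,0,0,0,0.001,0,0,0,0,0,0,0.001,0,0,0,0,0,0,0.001,0,0,0,0],
)

```text
clock: 17.15
tool_pos: [0.5204, -0.1572, 0.1384]
tool_rot: [3.138, 0.152, 0.001]
ft_force: [-0.3, -0.0, -3.3]
finger_gap: 0.0176
grasp_force: 55.0
```

Call:
step_arm(
  motion=[0,0,0.001,0,0,0,0,0,0,0.001,0,0,0,0,0,0,0.001,0,0,0,0,0,0,0.001,0,0,0,0,0,0,0.002,0,0,0,0,0,0,0.004,0,0,0,0,0,0,0.005,0,0,0,0,0,0,0,0,0,0,0],
)

```text
clock: 18.15
tool_pos: [0.52, -0.157, 0.1228]
tool_rot: [-3.137, -0.152, 0.0]
ft_force: [-0.0, 0.5, -1.2]
finger_gap: 0.0175
grasp_force: 55.0
```

```bash
python3 m3.py w11; python3 m4.py w11; python3 m5.py w11
```

```text
18.2 [ 0.52016604 -0.1570667   0.12300088] [[0.995, 0.097, 0.0], [0.097, -0.995, 0.0], [0.0, -0.0, -1.0]] 0.01775778753589135
blade tool 2435 x [0.0406 0.0675] y [-0.0339 -0.0001  0.0315] z [0.0684 0.0963 0.0982]
slope z/x deg 14.5 z/y 1.61
red 25283 [ 619.3 -151. ] [62.5 95.3] 5.2 mean [ 0.6211 -0.1509  0.0451] z [0.044  0.0451 0.0462]
red tool z [0.0765 0.0779 0.0793]
[[0.0685, -0.0433, 0.0761], [0.1298, 0.0502, 0.0797]] ((99.21917724609375, 3.5732040405273438), (62.46709060668945, 95.29005432128906), 0.35372114181518555)
tilt in tool deg x,y [0.06 0.01] z at centre 0.0779
lip 1 1616 a [-49.2  18.5] b [58.3 62.4] z [46.2] yaw 4.96
lip -1 1647 a [-49.5  19.4] b [-63.  -58.9] z [46.2] yaw 5.069999999999999
ledge 1 a [-49.8  19.4] b [31.1 55.9] z [41.1]
ledge -1 a [-50.1  20.5] b [-55.9 -31.5] z [40.9]
```

View pics/w11b.png

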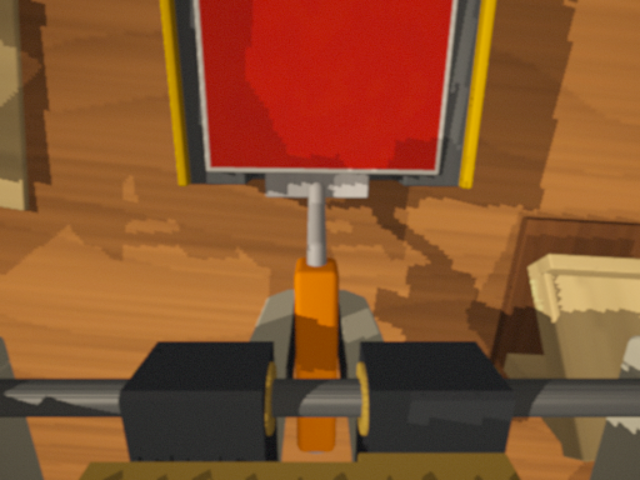

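The plate is flat on both ledges: equal gaps to the lips at x about 180 and 480, rear edge at row 172 just inside the ledge ends. I'll draw the blade out.

Call:
step_arm(
  motion=[-0.006,0,0,0,0,0,0,-0.012,0,0,0,0,0,0,-0.018,0,0,0,0,0,0,-0.02,0,0,0,0,0,0,-0.02,0,0,0,0,0,0,-0.02,0,0,0,0,0,0,-0.018,0,0,0,0,0,0,-0.012,0,0,0,0,0,0,-0.006,0,0,0,0,0,0,0,0,0,0,0,0,0],
)

```text
clock: 19.45
tool_pos: [0.3889, -0.1702, 0.1234]
tool_rot: [3.138, 0.152, 0.002]
ft_force: [-0.2, 0.1, -1.7]
finger_gap: 0.0178
grasp_force: 55.0
```

Call:
step_arm(
  motion=[0,0,0.01,0,0,0,0,0,0,0.006,0,0,0,0,0,0,0.003,0,0,0,0,0,0,0.001,0,0,0,0,0,0,0,0,0,0,0],
)

```text
clock: 20.08
tool_pos: [0.389, -0.1699, 0.1032]
tool_rot: [3.138, 0.153, 0.001]
ft_force: [0.2, -0.1, -1.2]
finger_gap: 0.018
grasp_force: 55.0
```

Call:
step_arm(
  motion=[0,0,0.001,0,0,0,0,0,0,0.001,0,0,0,0,0,0,0.0007,0,0,0,0,0,0,0,0,0,0,0],
)

```text
clock: 20.58
tool_pos: [0.3889, -0.1699, 0.1006]
tool_rot: [3.138, 0.152, 0.001]
ft_force: [-0.5, -1.1, -0.9]
finger_gap: 0.0169
grasp_force: 55.0
```

Call:
step_arm(
  motion=[0,0,0.0007,0,0,0,0,0,0,0,0,0,0,0],
)

```text
clock: 20.82
tool_pos: [0.389, -0.17, 0.0999]
tool_rot: [3.138, 0.152, 0.001]
ft_force: [0.9, -0.5, -2.2]
finger_gap: 0.0178
grasp_force: 55.0
```

Call:
step_arm(
  motion=[0,0,0.0007,0,0,0,0,0,0,0.0005,0,0,0,0,0,0,0,0,0,0,0],
)

```text
clock: 21.2
tool_pos: [0.3888, -0.17, 0.0993]
tool_rot: [3.137, 0.153, 0.001]
ft_force: [-3.7, 1.0, 9.3]
finger_gap: 0.0178
grasp_force: 55.0
```

Contact (9 N up). I'll release and withdraw upward.

Call:
step_arm(
  motion=[0,0,-0.0005,0,0,0,0.3,0,0,0,0,0,0,0.5,0,0,0,0,0,0,0.7,0,0,0,0,0,0,0.7,0,0,0,0,0,0,0.7,0,0,0,0,0,0,0.7,0,0,0,0,0,0,0.7],
)

```text
clock: 22.08
tool_pos: [0.389, -0.17, 0.0992]
tool_rot: [3.138, 0.152, 0.001]
ft_force: [0.3, -0.8, 0.8]
finger_gap: 0.0647
grasp_force: 0.0
```

Call:
step_arm(
  motion=[0,0,-0.01,0,0,0,0.7,0,0,-0.025,0,0,0,0.7,0,0,-0.04,0,0,0,0.7,0,0,-0.05,0,0,0,0.7,0,0,-0.05,0,0,0,0.7,0,0,-0.05,0,0,0,0.7,0,0,0,0,0,0,0.7,0,0,0,0,0,0,0.7],
)

```text
clock: 23.08
tool_pos: [0.3884, -0.1696, 0.3241]
tool_rot: [3.138, 0.153, 0.001]
ft_force: [-0.1, 0.9, -0.2]
finger_gap: 0.0652
grasp_force: 0.0
```

```bash
python3 - <<'E'
from h import *
im,d,T=grab("wrist","w12"); b,_,_=grab("scene","s2"); print(r.state()["clock"],r.state()["finger_gap"])
c=np.hstack([cv2.resize(im,(400,300)),cv2.resize(b[60:320,120:400],(323,300))]); cv2.imwrite("pics/fin.png",c[:,:,::-1])
E
python3 m5.py w12
python3 - <<'E'
from meas import *
P,H,S,V,d=load("w12"); rect("red",P[big(box(P,.5,.75,-.26,-.05,.03,.06)&((H<8)|(H>172))&(S>190))])
E
```

```text
23.175 0.06451544625713107
ledge -1 a [-51.2 -50.7] b [-55.3 -36.1] z [36.9]Traceback (most recent call last):
  File "<stdin>", line 2, in <module>
  File "meas.py", line 9, in big
    n,l,s,c=cv2.connectedComponentsWithStats(m.astype(np.uint8)); return l==1+np.argmax(s[1:,4])
                                                                              ~~~~~~~~~^^^^^^^^^
    return _wrapfunc(a, 'argmax', axis=axis, out=out, **kwds)
    return bound(*args, **kwds)
ValueError: attempt to get argmax of an empty sequence
```

View pics/fin.png

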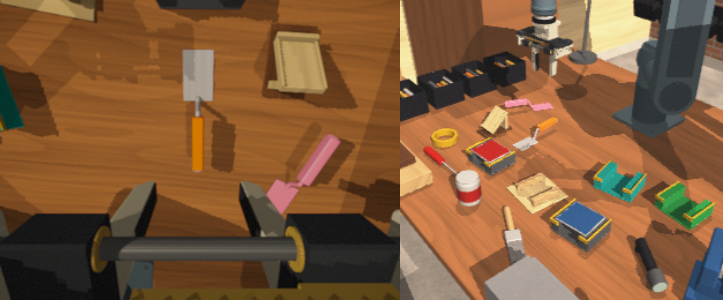

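The lifter lies alone on the bench at (198,110), clear of the rest and the stand. The scene view shows the red plate on its stand at (490,152). One numeric check of the plate, then hand in.

Run:
```python
from meas import *
grab("top","t2")
ok=[]
for n in("t2","s2"):
    P,H,S,V,d=load(n); p=P[big(box(P,.5,.75,-.26,-.05,.03,.06)&((H<8)|(H>172))&(S>150))]; rect(n,p); ok.append(p.mean(0))
e=np.mean(ok,0)-[.6305,-.1503,.0445]; print(e)
if (abs(e)<.005).all(): print(ticket.job_done())
```

```text
t2 740 [ 631.1 -150.8] [83.1 92.5] 5.0 mean [ 0.6308 -0.151   0.0448] z [0.0409 0.0448 0.049 ]
s2 310 [ 629.2 -150.4] [86.2 95.3] 5.2 mean [ 0.6306 -0.1483  0.0441] z [0.0415 0.0441 0.0467]
[ 2.06540310e-04  6.30771794e-04 -3.41612303e-05]
the job is handed in; nothing more can be done
None
```

The red plate is flat on the free stand, centred to within about 1 mm; the lifter lies on the bench clear of everything, and I handed the job in at about 23 s, after re-seating the plate once on the battens because the first lift tilted it about 3°.

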